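Slide the puck tray across the gap onto the trolley

ROBOT

A 6-joint arm with a two-finger parallel gripper is mounted at the origin on the work surface. World frame = base frame: x ahead of the robot, y to its left, z up, the work surface at z = 0. Lengths are in m, angles in rad, forces in N, time in s.
With the tool pointing down it reaches from about 0.325 to 0.775 m from the base axis. Payload 9.3 kg.
Tool frame: the origin (TCP) lies between the finger pads; the fingertips stand 19 mm ahead of it and the grasp point (between the pads) is the TCP; z points along the fingers, y is the line along which they close (so a half turn about z gives the same grasp; the last joint's range is limited). The gripper opens to 85 mm and grips with 20 to 120 N. Pads are 22 mm wide; open, the fingers measure 114 mm over their backs; the gripper's body (76 mm by 85 mm) begins 54 mm behind the grasp point. The pads swing forward as they close: fully open they stand 13 mm farther back than shut.
Start: joints at [-1.291, 0.259, 0.021, 1.334, 0, 1.418], TCP at [0.231, -0.499, 0.25] pointing down, gripper open.
Joint ranges: [-3.04, 3.04], [-0.91, 1.82], [-1.04, 1.36], [-1.92, 1.95], [-1.52, 1.45], [-3.14, 3.14]. Speed limits (rad/s): [2.22, 2.22, 2.79, 3.14, 3.14, 3.14].

INTERFACE

Orientations are given as [roll, pitch, yaw] about the fixed x, y, z axes, in that order (R = Rz(yaw) Ry(pitch) Rx(roll)).
In Python, from cell import env, claw, planner, imaging, close_job, get_t, get_joint_pos, get_joint_velocities, get_tau, get_eef_pos, get_ee_rot, get_ft_force, get_moment, get_grip_width, get_finger_force gives the robot as it stands. Calls block until the motion is done:
- env.move_ptp(position, orientation): joint-space move of the TCP to a pose.
- env.line_to(position, rate=0.15, rotation=None): straight line of the TCP; rotation=None keeps the orientation; rate is the mean speed in m/s.
- env.move_j(angles): joint-space move.
- claw.grip(opening): finger opening in m; the grip force is fixed at half the most; returns when the fingers have stopped.
- env.dwell(seconds).
- planner.ik(position, orientation): joint angles nearest the present ones, or None.
- imaging.grab_frame(name): name is "side" or "top" or "wrist"; returns a dict with "frame" (420x560x3 uint8, red, green, blue), "intrinsics" (3x3 intrinsics, pixels), "distortion" ([k1, k2, p1, p2, k3] as OpenCV has them; the pictures are not rectified), "world_to_cam" (4x4, takes a point from world to camera coordinates). Camera axes: x right, y down, z forward; pixel columns grow to the right and rows downward; lengths in m; the calibration is good to about 2 mm. A picture is of the moment at which its call begins. There is no depth.
A pose or a line that the arm cannot do raises env.IKError and nothing moves.
- close_job(): hands the job in; it is judged then, once.
Readings, each from a call of its own:
- get_t(): time.
- get_joint_pos(): joint angles.
- get_joint_velocities(): joint speeds.
- get_tau(): joint torques, N m.
- get_eef_pos(): TCP position.
- get_ee_rot(): TCP orientation.
- get_ft_force(): force on the tool from outside, world axes, zero at the start.
- get_moment(): the same for the moment, N m.
- get_grip_width(): finger opening in m.
- get_finger_force(): force on a finger pad.
Only numpy, scipy, OpenCV 4.12 (cv2) and the standard library are available. Lean on these libraries where they do the work, as an engineer would, in place of code of your own. Each camera call takes 0.05 s, during which the arm holds its last target. There are 200 camera calls.

TASK

The tray of hockey pucks is too nose-heavy to be carried or simply shoved: slide it, without lifting it, off the table and across the gap onto the trolley beside it, pressing its tail down on the rubber hand rest to draw it along until the nose has landed, so that the nose does not sag into the gap. Then push it from behind fully home, so that the whole tray lies flat on the trolley's deck behind the loading lip with the pucks still stacked in it. Be gentle: the tray is thin plastic, the trolley's castors are not locked and it must not be rolled away, and everything else on the table stays where it is.

Things in the scene. Friction and masses are not known exactly. Their poses are not given: they have to be found in the camera images.
- tray: Blue plastic tray, 200 mm wide (its x), 300 long (its y), 55 high; origin at the centre of its underside. Nose at +y, tail at -y. Its rear 90 mm are a closed compartment with a flat top, the hand rest; its tail face is upright. The last 12 mm of the underside at the nose curve up by 5 mm. Slick underside. With its pucks about 0.85 kg, balancing 80 mm behind the nose. It cracks under over 40 N.
- nose (a point): Middle of the tray's nose end, level with the underside (150 mm ahead of the tray's origin along its y).
- tail (a point): Middle of the tray's tail end, on the underside (150 mm behind the origin).
- rest (a point): Middle of the hand rest, the flat black rubber top of the closed compartment at the tail: 80 mm (y) by 190 mm (x), 55 mm above the underside, 105 mm behind the tray's origin, 45 mm ahead of the tail face. Pressed with about 8 to 20 N the rubber carries the tray along with the fingers; if they only touch it, they slip over it.
- lip (a point): Top of the trolley's loading lip, at mid length: a white rolled bar 12 mm thick on the side facing the table, its top 6 mm above the deck and 3 mm below the table top. The trolley's y points from the table across the deck to the far rail, x along the lip. Deck 440 mm long (x), with rails 41 mm high at both ends. The table's edge, at y = 0.11 m, is 110 to 140 mm short of the lip.
- rail (a point): Middle of the foot of the far rail's inner face, at deck height: 313 mm beyond the lip's centre line, so that the 300 mm tray has 7 mm to spare between lip and rail. The rail rises 41 mm above the deck.
- trolley (a joint): How far the trolley has rolled from where it was parked, m, positive away from the table (its y). It begins to roll when pushed sideways with about 12 N.
- puck0: Black rubber puck, 76 mm across, 25 mm thick, 0.16 kg, origin at the centre of its underside; lower puck of one of two stacks of two in the nose of the tray.
- puck1: The same; it lies on puck0.
- puck2: The same; lower puck of the other stack.
- puck3: The same; it lies on puck2.
- glue: White glue bottle, 50 mm across, 130 mm high; leave alone.
- card_boxes: Yellow box with a smaller one on it, 130 x 80 mm, 80 mm high; leave alone.
- marker: Grey marker pen, 135 mm long; leave alone.
- spare_puck0: Spare puck lying on the table; leave alone.
- spare_puck1: Spare puck on spare_puck0; leave alone.
Not all that is in view belongs to the job. Leave any green or orange look-alike of the puck3 alone. What is shaped like the puck1 but turquoise is not meant.

How it is judged:
On the way:
1. the nose is over the trolley, past its lip, while the tail is still over the table (y of nose in the frame of lip above 0.01 m and world y of tail below 0.1 m and height (world z) of nose above -0.012 m), for 0.1 s.
At the end, for the whole second after the job is handed in: The tray lies flat on the trolley's deck (tilted less than 0.015 rad, both ends within 2.5 mm of deck height), wholly between the loading lip and the far rail, at rest, with both stacks of pucks still standing in it (heights in the tray within 6 mm) (y of tail in the frame of lip above 0.002 m and y of nose in the frame of rail below 0.003 m and height (world z) of each of tail, nose below -0.0065 m and angle between tray's own z axis and vertical below 0.015 rad and linear speed of tray below 0.01 m/s and z of puck0 in the frame of tray between -0.002 and 0.01 m and z of puck1 in the frame of tray between 0.023 and 0.035 m and z of puck2 in the frame of tray between -0.002 and 0.01 m and z of puck3 in the frame of tray between 0.023 and 0.035 m); the robot touches nothing.
It fails at once if an end of the tray sags or drops into the gap (more than 16 mm below the table top) (height (world z) of any of nose, tail below -0.016 m).
It fails at once if the tray is lifted or tipped instead of slid (30 mm up, or 0.12 rad) (height (world z) of tray above 0.03 m or angle between tray's own z axis and vertical above 0.12 rad).
It fails at once if the trolley is rolled more than 10 mm (value of joint trolley above 0.01 m or value of joint trolley below -0.01 m).
It fails at once if the robot presses or pushes the tray with more than 40 N (contact force between the fingers and tray above 40 N).
It fails at once if something else on the table is moved by more than 20 mm (distance of any of glue, card_boxes, marker, spare_puck0, spare_puck1 from where it was at the start of the episode above 0.02 m).
It also fails if it takes over 72 s, if anything falls off the work surface, if the arm or the gripper's body presses on something with over 40 N, if the wrist force passes 120 N, or if a joint passes its speed limit or range.

## Working session

There is one attempt and no reset: what is moved stays moved. The work goes in short steps, each a Python script; the robot and the scene stay as the last script left them, time stands still between calls to the robot, and variables do not carry over. Pictures are saved under pics/ and viewed, at most 10 in all, crops included, and the job is handed in when it is done.

```bash
mkdir -p pics; ls; cat > h.py <<'E'
import numpy as np, cv2
from cell import *
def shot(cam,name):
    d=imaging.grab_frame(cam); cv2.imwrite(f'pics/{name}.png',d['frame'][:,:,::-1]); np.savez(f'pics/{name}.npz',**{k:np.array(v) for k,v in d.items()}); return d
def ray(d,uv,z):
    K=np.array(d['intrinsics'],float);T=np.array(d['world_to_cam'],float)
    p=cv2.undistortPoints(np.array(uv,float).reshape(-1,1,2),K,np.array(d['distortion'],float)).reshape(-1,2)
    r=np.c_[p,np.ones(len(p))]@T[:3,:3]; c=-T[:3,:3].T@T[:3,3]
    return c+r*((z-c[2])/r[:,2])[:,None]
E
python3 - <<'E'
from h import *
a=shot('top','top0');b=shot('side','side0')
cv2.imwrite('pics/w0.png',np.hstack([a['frame']])[:,:,::-1])
print(get_t(),get_eef_pos(),get_ee_rot(),get_ft_force())
E
```

```text
pics
0.1 [ 0.23060036 -0.49909828  0.24974011] [-3.14046325e+00 -1.53995295e-04  4.32770823e-01] [-0.64211337 -0.75383765 -0.35422858]
```

View pics/top0.png

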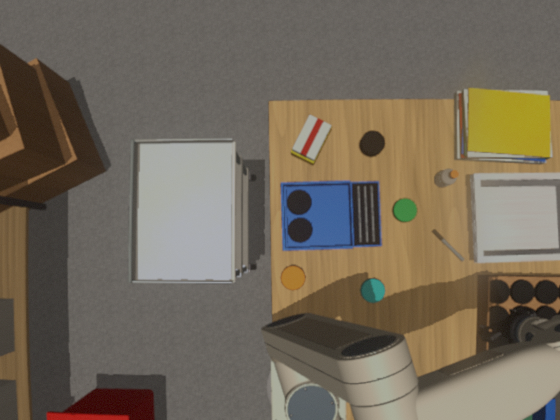

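View pics/side0.png

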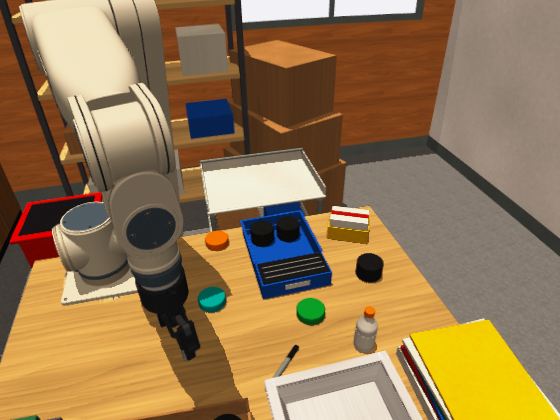

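The top view has image left = +y and up = +x. The tray is at cols 281-381, rows 181-249, with the rest at cols 353-380. The trolley deck spans cols 133-238, and the table edge is at col ~270. Next I'll measure these.

```bash
cat > m.py <<'E'
from h import *
def blue(d):
    hsv=cv2.cvtColor(d['frame'],cv2.COLOR_RGB2HSV)
    return cv2.inRange(hsv,(105,120,40),(125,255,255))
def tray(d):
    m=cv2.morphologyEx(blue(d),cv2.MORPH_CLOSE,np.ones((9,9)))
    cs,_=cv2.findContours(m[:300],cv2.RETR_EXTERNAL,cv2.CHAIN_APPROX_NONE)
    c=max(cs,key=cv2.contourArea)
    w=ray(d,cv2.convexHull(c),.05)[:,:2]
    return cv2.minAreaRect((w*1000).astype(np.float32)),c
E
python3 - <<'E'
from m import *
a=np.load('pics/top0.npz')
r,c=tray(a); print(r, cv2.boxPoints(r))
print('bbox',cv2.boundingRect(c))
f=a['frame']
print('table edge',ray(a,[[269,100],[271,250]],0))
print('campos',-a['world_to_cam'][:3,:3].T@a['world_to_cam'][:3,3])
g=f[:,:,:].astype(int).sum(2)//3
for row in (170,210,250): print(row,list(g[row,125:150]),list(g[row,226:275]))
print([list(map(lambda v:[round(x,3) for x in v[:2]],ray(a,[[133,r],[236,r],[244,r],[256,r]],-.009))) for r in(160,210,260)])
cv2.imwrite('pics/crop.png',cv2.resize(f[130:290,120:400][:,:,::-1],None,fx=2.8,fy=2.8,interpolation=cv2.INTER_CUBIC))
E
```

```text
((533.996337890625, -69.39750671386719), (202.35659790039062, 279.3740539550781), 0.9431009888648987) [[ 430.53256    68.605255]
 [ 435.13095  -210.73096 ]
 [ 637.4601   -207.40027 ]
 [ 632.8617     71.93594 ]]
bbox (281, 182, 95, 68)
table edge [[0.9095031  0.1058369  0.        ]
 [0.42932687 0.10679865 0.        ]]
campos [0.44073154 0.05380678 1.50537557]
170 [np.int64(101), np.int64(99), np.int64(100), np.int64(101), np.int64(99), np.int64(104), np.int64(113), np.int64(101), np.int64(78), np.int64(69), np.int64(72), np.int64(76), np.int64(92), np.int64(110), np.int64(130), np.int64(162), np.int64(168), np.int64(168), np.int64(168), np.int64(168), np.int64(169), np.int64(170), np.int64(169), np.int64(169), np.int64(169)] [np.int64(170), np.int64(169), np.int64(171), np.int64(170), np.int64(166), np.int64(155), np.int64(159), np.int64(167), np.int64(157), np.int64(127), np.int64(116), np.int64(116), np.int64(116), np.int64(119), np.int64(114), np.int64(101), np.int64(81), np.int64(61), np.int64(54), np.int64(58), np.int64(78), np.int64(107), np.int64(89), np.int64(69), np.int64(71)
[... 2306 characters left out ...]
), np.int64(64), np.int64(69), np.int64(67), np.int64(68), np.int64(75), np.int64(97), np.int64(102), np.int64(99), np.int64(99), np.int64(98), np.int64(97), np.int64(114), np.int64(125), np.int64(129), np.int64(133)]
[[[np.float64(0.726), np.float64(0.55)], [np.float64(0.718), np.float64(0.214)], [np.float64(0.717), np.float64(0.189)], [np.float64(0.716), np.float64(0.15)]], [[np.float64(0.564), np.float64(0.548)], [np.float64(0.557), np.float64(0.216)], [np.float64(0.557), np.float64(0.191)], [np.float64(0.556), np.float64(0.153)]], [[np.float64(0.404), np.float64(0.549)], [np.float64(0.4), np.float64(0.218)], [np.float64(0.399), np.float64(0.193)], [np.float64(0.399), np.float64(0.155)]]]
```

View pics/crop.png

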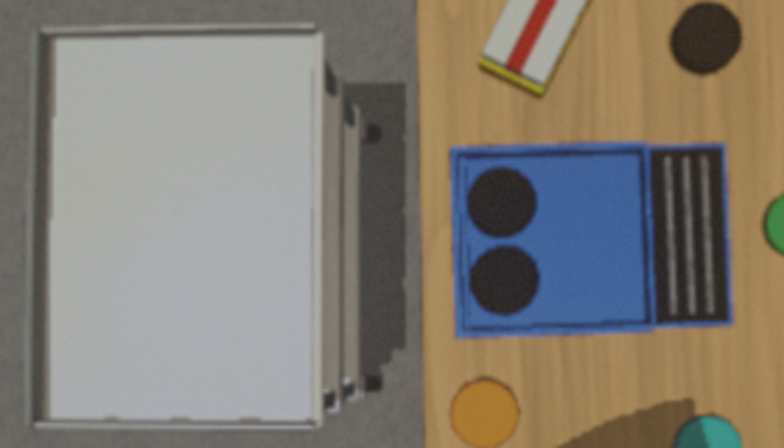

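The crop shows the lip bar at orig cols ~232-235, the rail foot at ~col 137, and the rest at cols 353-380, rows 182-246. The tray is yawed about +0.017 rad and the trolley about -0.012. Now I'll cross-check the rest from both views.

```bash
python3 - <<'E'
from m import *
for n,box in(('top0',(345,390,175,255)),('side0',(250,335,250,300))):
    a=np.load(f'pics/{n}.npz'); f=a['frame']; u0,u1,v0,v1=box
    hsv=cv2.cvtColor(f,cv2.COLOR_RGB2HSV)
    m=((hsv[...,1]<110)).astype(np.uint8)*255   # rubber + stripes grey
    mm=np.zeros_like(m); mm[v0:v1,u0:u1]=m[v0:v1,u0:u1]
    mm=cv2.morphologyEx(mm,cv2.MORPH_OPEN,np.ones((3,3)))
    cs,_=cv2.findContours(mm,cv2.RETR_EXTERNAL,cv2.CHAIN_APPROX_NONE); c=max(cs,key=cv2.contourArea)
    w=ray(a,cv2.convexHull(c),.055)[:,:2]*1000
    r=cv2.minAreaRect(w.astype(np.float32)); print(n,cv2.boundingRect(c),r,cv2.boxPoints(r).round(0).tolist())
a=np.load('pics/top0.npz')
for r in(160,185,210,235,260):
    f=a['frame'][r].astype(int).sum(1)/3
    lo=226+np.argmin(f[228:233])+2  # dark seam inside lip
    o=next(c for c in range(232,242) if f[c]<140)
    i=next(c for c in range(134,150) if f[c]>150)
    e=next(c for c in range(262,280) if f[c]>85); 
    print(r,lo,o,i,e,ray(a,[[lo,r],[o-.3,r]],-.005)[:,:2].round(4).tolist(),ray(a,[[i-.5,r]],-.009)[0,:2].round(4),ray(a,[[e-.5,r]],0)[0,1].round(4))
for p in [(.535,-.18),(.55,.24)]:
    print(planner.ik([*p,.1],[np.pi,0,np.pi/2]))
E
```

```text
top0 (348, 179, 35, 66) ((541.3833618164062, -183.25039672851562), (200.66624450683594, 97.98660278320312), 0.8295043110847473) [[440.0, -136.0], [442.0, -234.0], [642.0, -231.0], [641.0, -133.0]]
side0 (258, 253, 70, 31) ((535.4073486328125, -186.8670196533203), (186.23953247070312, 79.0230712890625), 0.5653723478317261) [[442.0, -148.0], [443.0, -227.0], [629.0, -225.0], [628.0, -146.0]]
160 231 235 140 265 [[0.7172, 0.2299], [0.717, 0.2181]] [0.7255 0.5281] 0.1229
185 231 235 139 265 [[0.637, 0.2306], [0.6367, 0.2188]] [0.6441 0.5307] 0.124
210 231 235 138 265 [[0.5575, 0.2314], [0.5573, 0.2196]] [0.5635 0.5335] 0.1252
235 231 235 138 265 [[0.4785, 0.2322], [0.4783, 0.2205]] [0.4834 0.5335] 0.1264
260 231 235 138 262 [[0.4, 0.2332], [0.3998, 0.2216]] [0.4037 0.5337] 0.137
[-0.47320237  0.36736038 -0.21830432  0.98513163  0.          1.09759396]
[ 0.27168763  0.42183388 -0.12901734  1.01994511  0.          1.84248396]
```

Both views agree: rest centre ≈ (0.535, -0.187), size 186×79 mm (expected 190×80), tail y ≈ -0.231, nose ≈ 0.07, lip centre y ≈ 0.226. Now I'll approach and press.

```bash
cat >> h.py <<'E'
def rot(a): return [np.pi,0,np.pi/2+a]
E
python3 - <<'E'
from h import *
claw.grip(.085)
env.move_ptp([.535,-.185,.15],rot(.0145))
env.line_to([.535,-.185,.085],rate=.1)
env.dwell(.2); b=np.array(get_ft_force()); np.save('b.npy',b)
print(get_t(),b,get_eef_pos(),get_ee_rot(),get_grip_width())
z=.085
while z>.045:
    z-=.001 ; env.line_to([.535,-.185,z],rate=.03)
    f=np.array(get_ft_force())-b
    if f[2]>1: print(round(z,4),f.round(2),get_eef_pos()[2])
    if f[2]>11: break
env.dwell(.3);print(get_t(),z,get_eef_pos(),(np.array(get_ft_force())-b).round(2))
E
```

```text
2.9667 [-0.12123075 -0.25417062 -0.57746398] [ 0.53531273 -0.18515259  0.08567527] [3.14055148e+00 5.60972683e-04 1.58529063e+00] 0.08507549523927481
0.071 [-0.62 -0.19  1.45] 0.07093141641990826
0.069 [0.4  0.61 1.14] 0.06891042875010733
0.066 [0.38 0.54 1.59] 0.06591726340094542
0.061 [-0.67 -0.11  2.05] 0.06106693840994995
0.06 [-2.47  1.74 11.32] 0.06097172536892557
9.5167 0.059999999999999984 [ 0.53509686 -0.18503058  0.06100609] [-2.42  0.95 12.36]
```

```bash
cat > drag.py <<'E'
from h import *
import json
b=np.load('b.npy')
def drag(y,y1,z,a,a1,x=.535,step=.01,rate=.06):
    n=int(round((y1-y)/step)); log=[]
    for i in range(1,n+1):
        yy=y+(y1-y)*i/n; aa=a+(a1-a)*i/n
        env.line_to([x,yy,z],rate=rate,rotation=rot(aa))
        f=np.array(get_ft_force())-b; log.append((round(yy,3),round(z*1e3,2),*f.round(1).tolist()))
        if f[2]<5 or f[2]>25: print('ABORT'); break
        z+=np.clip(4e-5*(f[2]-13),-3e-4,3e-4)
    for l in log: print(*l)
    json.dump([yy,z,aa],open('st.json','w')); return yy,z,aa
E
python3 - <<'E'
from drag import *; from m import *
drag(-.185,-.145,.060,.0145,.0095)
d=shot('top','top1'); r,c=tray(d); print(r,cv2.boundingRect(c),get_t())
E
```

```text
-0.175 60.0 -1.1 1.8 9.7
-0.165 59.87 0.6 0.9 11.6
-0.155 59.81 -0.2 0.8 11.9
-0.145 59.77 -0.0 0.7 11.5
((540.4072875976562, 0.98248291015625), (216.38047790527344, 201.0618133544922), 88.9381103515625) (269, 180, 72, 67) 10.8333
```

```bash
sed -i 's/f\[2\]>25:/f[2]>25 or abs(f[1])>8:/' drag.py; python3 - <<'E'
from drag import *; from m import *
y,z,a=json.load(open('st.json'))
drag(y,.005,z,a,-.008)
d=shot('top','top2'); r,c=tray(d); print(r,cv2.boundingRect(c),get_t())
shot('side','side2')
E
```

```text
-0.135 59.71 -0.8 0.8 12.8
-0.125 59.7 -0.3 0.1 12.3
-0.115 59.67 -1.8 0.0 13.0
-0.105 59.67 -0.7 0.5 13.2
-0.095 59.68 -0.8 1.2 13.8
-0.085 59.71 0.4 0.5 14.5
-0.075 59.77 -1.0 0.3 12.7
-0.065 59.76 -0.6 -0.1 12.4
-0.055 59.73 -0.8 -0.3 13.4
-0.045 59.75 -2.0 0.2 13.9
-0.035 59.78 -0.8 0.8 13.8
-0.025 59.81 -1.0 0.0 13.8
-0.015 59.85 -0.5 -0.3 13.0
-0.005 59.85 -1.4 0.5 12.5
0.005 59.83 -1.0 -0.5 13.3
((582.3233642578125, 127.15577697753906), (211.75965881347656, 206.84844970703125), 68.6446533203125) (222, 158, 86, 82) 15.6333
```

View pics/top2.png

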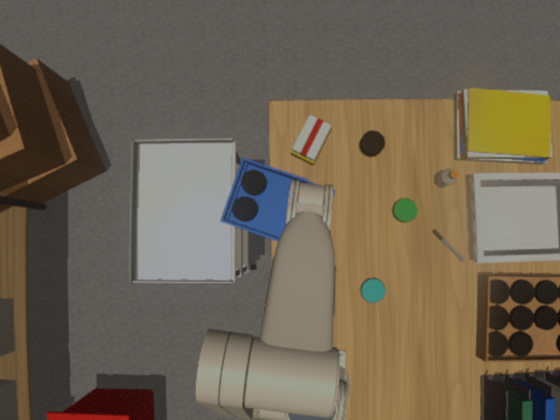

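The tray has yawed strongly about the fingers: nose edge runs from px (241,158) to (222,223), roughly at the lip at col 233. Probably one finger carries all the load. I'll check the moments and geometry before moving.

```bash
python3 - <<'E'
from h import *
import json
print(json.load(open('st.json')),get_t(),'F',get_ft_force(),'M',get_moment(),'ff',get_finger_force(),get_eef_pos(),get_ee_rot())
a=np.load('pics/top2.npz')
print(ray(a,[[241,158],[222,223]],.055).round(3).tolist(), ray(a,[[307,181]],.055).round(3))
E
```

```text
[0.0050000000000000044, 0.05984335673402885, -0.008000000000000002] 15.6833 F [-0.36184414  0.5623338  13.08302582] M [ 0.09732512  0.79210121 -0.04219273] ff 6.264678054722026 [0.53558766 0.00500894 0.06100536] [3.13965179e+00 2.25277093e-04 1.56283612e+00]
[[0.712, 0.192, 0.055], [0.514, 0.252, 0.055]] [[ 0.637 -0.008  0.055]]
```

View pics/side2.png

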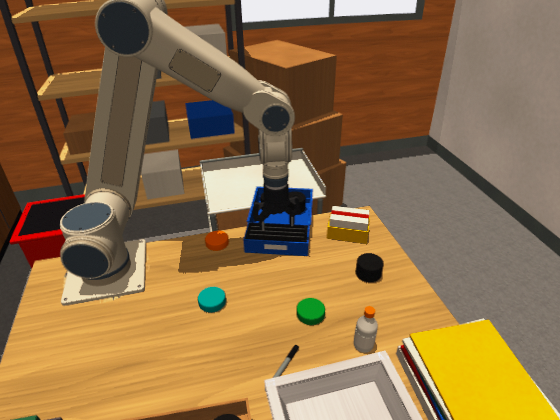

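Moment/force puts all the load at x ≈ -58 mm, so only the -x finger presses and the tray pivoted about it. The fix: swing the tool about that finger to line up with the rest, level the tilt until both fingers share the load, then rotate the tray back.

```bash
cat > ctl.py <<'E'
from h import *
import json
b=np.load('b.npy')
class C:
    def __init__(s,x,y,z,a,roll=np.pi): s.x,s.y,s.z,s.a,s.roll=x,y,z,a,roll
    def go(s,rate=.06): env.line_to([s.x,s.y,s.z],rate=rate,rotation=[s.roll,0,np.pi/2+s.a])
    def read(s,q=True):
        f=np.array(get_ft_force())-b; m=np.array(get_moment())
        c=-(m@[-np.sin(s.a),np.cos(s.a),0])/max(f[2],3)
        if q: print(f'{s.x:.3f} {s.y:.3f} z{s.z*1e3:.2f} a{s.a:.3f} r{s.roll-np.pi:.4f} F',f.round(1),f'cop {c*1e3:.0f}mm t{get_t():.1f}')
        return f,c
    def fb(s,tilt=True,F=14):
        f,c=s.read()
        if f[2]<4 or f[2]>27 or abs(f[1])>9: s.save(); raise SystemExit('ABORT')
        s.z+=np.clip(4e-5*(f[2]-F),-3e-4,3e-4)
        if tilt: s.roll+=np.clip(-c*.03,-.0012,.0012)
        return c
    def save(s): json.dump([s.x,s.y,s.z,s.a,s.roll],open('st.json','w'))
E
python3 - <<'E'
from ctl import *; from m import *
s=C(.535,.005,.05984,-.008)
P=np.array([.478,.005])
for a in np.linspace(-.008,-.28,10)[1:]:
    s.a=a; s.x,s.y=P+.057*np.array([np.cos(a),np.sin(a)]); s.go(); s.fb(False)
s.save()
for i in range(14):
    c=s.fb(); s.go(rate=.02); env.dwell(.1)
    if abs(c)<.01: break
s.read(); s.save()
d=shot('top','top3'); f=d['frame']
cv2.imwrite('pics/top3c.png',cv2.resize(f[130:290,120:400][:,:,::-1],None,fx=2.8,fy=2.8))
E
```

```text
0.535 0.003 z59.84 a-0.038 r0.0000 F [-0.2  4.  12.6] cop -53mm t15.9
0.535 0.001 z59.78 a-0.068 r0.0000 F [-0.4  3.8 13.6] cop -55mm t16.2
0.535 -0.001 z59.77 a-0.099 r0.0000 F [-0.3  3.5 14. ] cop -51mm t16.4
0.535 -0.002 z59.77 a-0.129 r0.0000 F [ 0.5  3.5 12.9] cop -58mm t16.7
0.534 -0.004 z59.72 a-0.159 r0.0000 F [-0.1  4.6 14.7] cop -51mm t16.9
0.534 -0.006 z59.75 a-0.189 r0.0000 F [-0.4  3.7 12.9] cop -55mm t17.2
0.534 -0.007 z59.70 a-0.220 r0.0000 F [ 0.4  4.6 12.8] cop -58mm t17.4
0.533 -0.009 z59.66 a-0.250 r0.0000 F [ 0.7  3.5 14. ] cop -54mm t17.7
0.533 -0.011 z59.66 a-0.280 r0.0000 F [ 0.5  4.6 13.7] cop -53mm t17.9
0.533 -0.011 z59.65 a-0.280 r0.0000 F [ 0.5  4.6 13.7] cop -53mm t17.9
0.533 -0.011 z59.64 a-0.280 r0.0012 F [ 0.9  3.7 13.3] cop -51mm t18.3
0.533 -0.011 z59.61 a-0.280 r0.0024 F [-0.1  3.5 13.2] cop -25mm t18.6
0.533 -0.011 z59.57 a-0.280 r0.0032 F [-1.1  2.8 14.3] cop -16mm t19.0
0.533 -0.011 z59.58 a-0.280 r0.0036 F [-1.7  3.  13.7] cop -5mm t19.3
0.533 -0.011 z59.57 a-0.280 r0.0038 F [-0.6  3.9 14. ] cop -4mm t19.7
```

View pics/top3c.png

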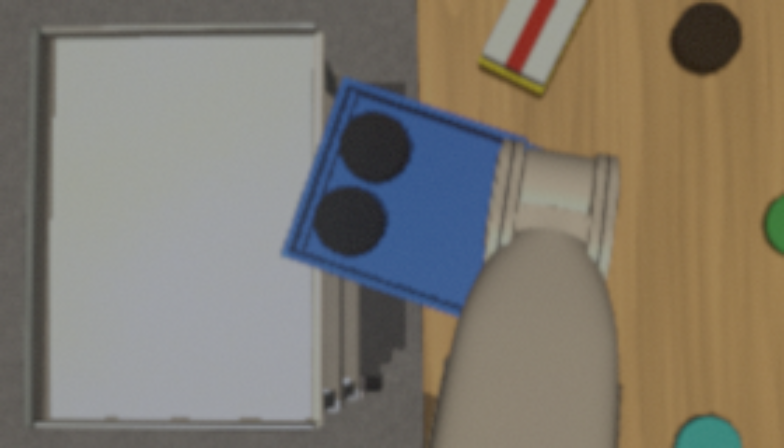

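Both fingers now share the load (cop ≈ -4 mm). The nose edge in the crop runs from (348,78) to (285,253). I'll rotate the tray back with feedback on the measured front-edge yaw.

```bash
cat >> m.py <<'E'
def front(d):
    """nose edge (rim at z=.055): yaw, corner span and mid point"""
    m=cv2.morphologyEx(blue(d),cv2.MORPH_OPEN,np.ones((3,3))); m[:130]=0; m[290:]=0
    n,l,st,_=cv2.connectedComponentsWithStats(m); k=1+np.argmax(st[1:,4]); m=l==k
    rows=np.flatnonzero(m.any(1)); pts=np.array([(np.argmax(m[r])-.5,r) for r in rows],float)
    w=ray(d,pts,.055)[:,:2]
    # RANSAC-like: keep the line of the most inliers
    best=None
    for i in range(0,len(w),2):
        for j in range(i+15,len(w),2):
            u=(w[j]-w[i])/np.linalg.norm(w[j]-w[i]); dd=abs((w-w[i])@[-u[1],u[0]])<.003
            if best is None or dd.sum()>best.sum(): best=dd
    q=w[best]; vx,vy,x0,y0=cv2.fitLine(q.astype(np.float32),cv2.DIST_HUBER,0,.01,.01).ravel()
    if vx<0: vx,vy=-vx,-vy
    return np.arctan2(vy,vx),q[0].round(3),q[-1].round(3),((q[0]+q[-1])/2).round(3)
E
python3 - <<'E'
from ctl import *; from m import *
for n in('top0','top2','top3'): print(n,front(np.load(f'pics/{n}.npz')))
s=C(*json.load(open('st.json'))); y0=front(np.load('pics/top3.npz'))[0]
P=np.array([.478,.005]); a0=s.a; a1=a0-y0-.008
for a in np.linspace(a0,a1,13)[1:]:
    s.a=a; s.x,s.y=P+.057*np.array([np.cos(a),np.sin(a)]); s.go(); s.fb()
    if abs(a-(a0+a1)/2)<1e-6: print(front(shot('top','top4')))
s.save(); print(front(shot('top','top5')),get_t())
E
```

```text
top0 (np.float32(0.010906277), array([0.629, 0.073]), array([0.432, 0.067]), array([0.531, 0.07 ]))
top2 (np.float32(-0.32844174), array([0.709, 0.191]), array([0.532, 0.25 ]), array([0.62 , 0.221]))
top3 (np.float32(-0.33231476), array([0.709, 0.191]), array([0.55 , 0.244]), array([0.629, 0.217]))
0.533 -0.009 z59.57 a-0.253 r0.0038 F [-0.  -0.7 12.1] cop 12mm t20.0
0.534 -0.008 z59.50 a-0.226 r0.0034 F [ 0.3 -1.7 13.3] cop 2mm t20.2
0.534 -0.006 z59.47 a-0.199 r0.0034 F [-0.8 -3.1 12.8] cop -6mm t20.5
0.534 -0.005 z59.42 a-0.172 r0.0036 F [-0.6 -4.1 12.8] cop -4mm t20.7
0.534 -0.003 z59.37 a-0.145 r0.0037 F [-0.2 -4.3 14.2] cop 2mm t21.0
0.535 -0.002 z59.38 a-0.118 r0.0037 F [-0.8 -3.3 13.8] cop -4mm t21.2
(np.float32(-0.31363577), array([0.709, 0.194]), array([0.52 , 0.254]), array([0.614, 0.224]))
0.535 -0.000 z59.37 a-0.091 r0.0038 F [-0.6 -4.1 14. ] cop -3mm t21.5
0.535 0.001 z59.37 a-0.064 r0.0039 F [ 0.4 -3.7 13.7] cop 1mm t21.8
0.535 0.003 z59.36 a-0.037 r0.0038 F [-0.8 -4.1 13.9] cop -5mm t22.0
0.535 0.004 z59.36 a-0.010 r0.0040 F [-0.8 -3.6 14. ] cop -1mm t22.3
0.535 0.006 z59.36 a0.017 r0.0040 F [ 0.8 -2.7 13.4] cop 3mm t22.5
0.535 0.008 z59.33 a0.044 r0.0039 F [-0.2 -3.9 13.6] cop -8mm t22.8Traceback (most recent call last):
  File "<stdin>", line 8, in <module>
  File "ctl.py", line 18, in save
    def save(s): json.dump([s.x,s.y,s.z,s.a,s.roll],open('st.json','w'))
                 ~~~~~~~~~^^^^^^^^^^^^^^^^^^^^^^^^^^^^^^^^^^^^^^^^^^^^^^
    for chunk in iterable:
                 ^^^^^^^^
    yield from _iterencode_list(o, _current_indent_level)
    yield from chunks
    o = _default(o)
    raise TypeError(f'Object of type {o.__class__.__name__} '
                    f'is not JSON serializable')
TypeError: Object of type float32 is not JSON serializable
```

```bash
sed -i 's/json.dump(\[s.x,s.y,s.z,s.a,s.roll\]/json.dump([float(v) for v in (s.x,s.y,s.z,s.a,s.roll)]/' ctl.py; python3 - <<'E'
from ctl import *; from m import *
d=shot('top','top5'); w=shot('wrist','w5'); print(front(d),get_t())
e=get_eef_pos();print(e,get_ee_rot()); 
s=C(.5350+.0,.0075,.05933,.044,np.pi+.0039); P=np.array([.478,.005]); s.x,s.y=P+.057*np.array([np.cos(.0443),np.sin(.0443)]); s.a=.0443; s.read(); s.save()
f=d['frame'][130:290,150:350]; cv2.imwrite('pics/c5.png',np.hstack([cv2.resize(f,(500,400)),cv2.resize(w['frame'],(300,225)).repeat(1,0) if 0 else cv2.copyMakeBorder(cv2.resize(w['frame'],(300,225)),0,175,0,0,0)])[:,:,::-1])
E
```

```text
(np.float32(-0.31520742), array([0.709, 0.197]), array([0.541, 0.25 ]), array([0.625, 0.224])) 22.8833
[0.53641941 0.00653808 0.06096465] [-3.14141339e+00  2.42436401e-03  1.61482613e+00]
0.535 0.008 z59.33 a0.044 r0.0039 F [-0.2 -3.4 13.4] cop -13mm t22.9
```

View pics/c5.png

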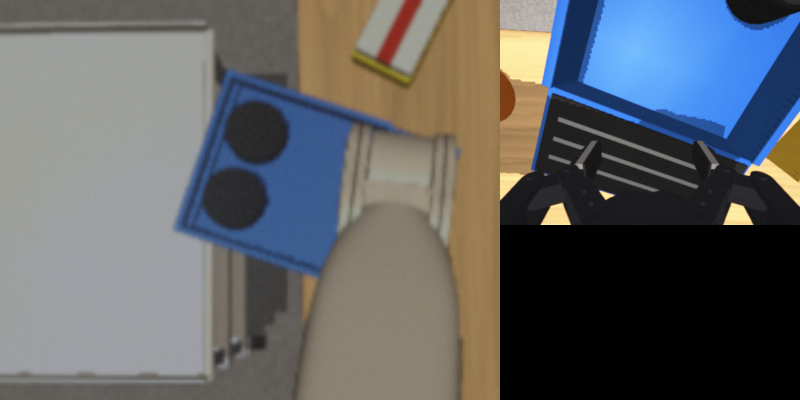

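The wrist view shows the pads slipped forward over the rubber, while the tray itself stayed put at yaw ≈ -0.315. The nose has already landed on the lip. The COM at ≈ (0.59, 0.15) sits well inside the lip–table support area, so I can let go. I'll push the tail face with both open fingers, which also squares the tray up.

```bash
cat > push.py <<'E'
from ctl import *; from m import *
def push(x,y,y1,z,a,step=.01,rate=.08,lim=7,a1=None,x1=None,q=2):
    n=max(1,int(round((y1-y)/step))); a1=a if a1 is None else a1; x1=x if x1 is None else x1
    for i in range(1,n+1):
        t=i/n; yy=y+(y1-y)*t
        env.line_to([x+(x1-x)*t,yy,z],rate=rate,rotation=rot(a+(a1-a)*t))
        f=np.array(get_ft_force())-b; c=np.array(get_moment())[2]
        if i%q==0 or np.abs(f).max()>4: print(f'{yy:.3f}',f.round(1),f'Mz {c:.2f} t{get_t():.1f}')
        if abs(f[1])>lim or abs(f[2])>8: print('STOP'); break
    return yy
E
python3 - <<'E'
from push import *
s=C(*json.load(open('st.json')))
env.line_to([s.x,s.y,.075],rate=.04); print(front(shot('top','top6')))
env.line_to([s.x,s.y,.13],rate=.2)
env.line_to([.555,-.135,.13],rate=.2,rotation=rot(-.01))
env.line_to([.555,-.135,.022],rate=.1)
y=push(.555,-.135,-.07,.022,-.01)
print(y,front(shot('top','top7')),get_t())
E
```

```text
(np.float32(-0.26211974), array([0.709, 0.197]), array([0.517, 0.248]), array([0.613, 0.222]))
-0.113 [-0.7 -0.6 -0. ] Mz -0.03 t26.6
-0.092 [-0.1 -0.5  0.9] Mz -0.05 t27.1
-0.070 [ 0.3  0.4 -0.5] Mz -0.00 t27.7
-0.07 (np.float32(-0.2196067), array([0.703, 0.228]), array([0.511, 0.269]), array([0.607, 0.248])) 27.75
```

```bash
python3 - <<'E'
from push import *
y=-.07
for t in (-.03,.01):
    y=push(.555,y,t,.022,-.01); print(y,front(shot('top',f'top8_{int(t*100)}')),get_t())
    if abs(y-t)>1e-3: break
d=shot('top','top9'); cv2.imwrite('pics/c9.png',cv2.resize(d['frame'][120:300,110:410][:,:,::-1],None,fx=2.5,fy=2.5))
E
```

```text
-0.050 [-0.4 -0.1  0.1] Mz 0.08 t28.3
-0.030 [-0.3 -0.5  0.3] Mz 0.00 t28.9
-0.03 (np.float32(-0.17935672), array([0.701, 0.258]), array([0.505, 0.293]), array([0.603, 0.276])) 28.9
-0.010 [ 0.7 -0.3  1.3] Mz -0.07 t29.4
0.010 [0.3 0.6 2.1] Mz 0.01 t30.0
0.010000000000000002 (np.float32(-0.15172012), array([0.696, 0.295]), array([0.5  , 0.327]), array([0.598, 0.311])) 30.05
```

View pics/c9.png

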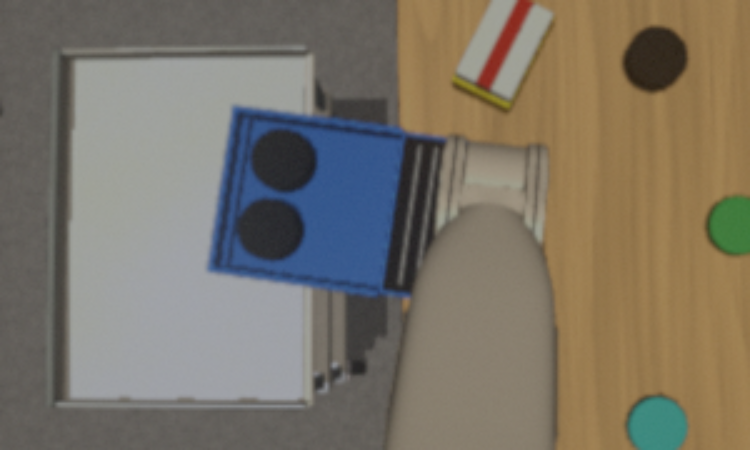

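Pushing works and the yaw is converging (-0.15). The nose is now at about y 0.31, past the lip. I'll shift the fingers +x for more leverage and continue.

```bash
python3 - <<'E'
from push import *
env.line_to([.555,-.008,.022],rate=.1); env.line_to([.585,-.008,.022],rate=.12)
y=-.008
for t in (.05,.09,.13):
    y=push(.585,y,t,.022,-.01,q=3); print(y,front(shot('top',f'topA_{int(t*100)}')),get_t())
    if abs(y-t)>1e-3: break
E
```

```text
0.021 [-0.1  0.2  0.7] Mz -0.03 t31.6
0.050 [-0.2 -0.4 -0. ] Mz 0.00 t32.4
0.05 (np.float32(-0.054432686), array([0.678, 0.345]), array([0.491, 0.358]), array([0.585, 0.351])) 32.4917
0.080 [-0.4  0.4  1. ] Mz 0.00 t33.3
0.09 (np.float32(-0.02089567), array([0.67 , 0.385]), array([0.483, 0.389]), array([0.576, 0.387])) 33.6417
0.120 [0.7 0.4 0.6] Mz 0.08 t34.5
0.13 (np.float32(-0.0005463951), array([0.655, 0.426]), array([0.483, 0.426]), array([0.569, 0.426])) 34.7917
```

```bash
python3 - <<'E'
from push import *
env.line_to([.585,.122,.022],rate=.1); env.line_to([.568,.122,.022],rate=.1)
y=push(.568,.122,.215,.022,-.01,q=3,lim=6); d=shot('top','topB'); print(y,front(d),get_t())
cv2.imwrite('pics/cB.png',cv2.resize(d['frame'][120:300,110:350][:,:,::-1],None,fx=3,fy=3,interpolation=cv2.INTER_CUBIC))
E
```

```text
0.153 [ 0.6 -0.1  1.7] Mz -0.04 t36.2
0.184 [-0.8 -1.2  0.7] Mz -0.03 t37.0
0.215 [-0.4 -0.1  0.6] Mz 0.00 t37.9
0.215 (np.float32(-0.0043808897), array([0.683, 0.524]), array([0.482, 0.526]), array([0.582, 0.525])) 37.95
```

View pics/cB.png

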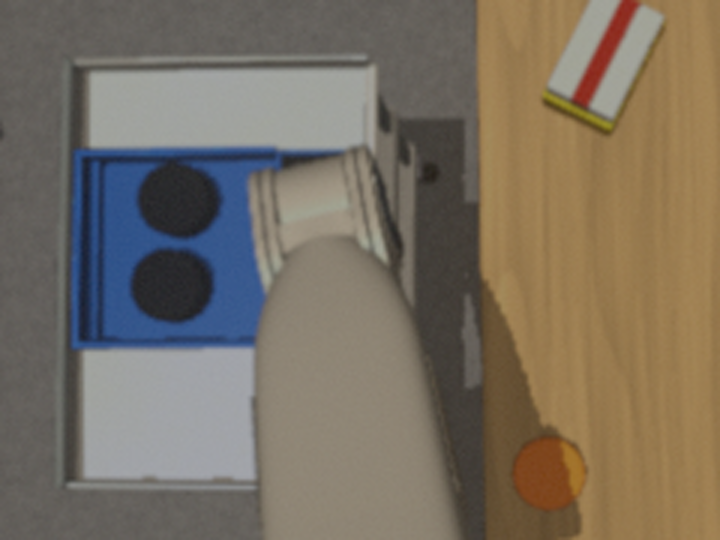

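The nose edge (crop col ~75) is now within a few mm of the rail (col ~72), and the tail is about at the lip. Now fine steps with a force stop.

```bash
python3 - <<'E'
from push import *
y=.215
for i in range(40):
    y+=.0006; env.line_to([.568,y,.022],rate=.03); f=np.array(get_ft_force())-b
    if i%5==0 or abs(f[1])>2: print(round(y,4),f.round(1))
    if f[1]<-3.5 or get_t()>55: break
print(front(shot('top','topC')),get_t())
E
```

```text
0.2156 [-0.1  0.1  1.6]
0.2168 [ 1.  -2.1  0.9]
0.2186 [ 0.5 -0.4 -0.5]
0.2216 [ 0.5 -2.8  0.8]
0.2222 [ 1.1 -2.2  0.9]
0.224 [-0.5 -2.   0.2]
0.2246 [-0.2 -2.4  0.1]
0.2258 [-0.  -2.4 -0.6]
0.2264 [ 0.5 -2.4  1.2]
0.227 [ 0.4 -2.1  0.2]
0.2276 [-0.2 -3.4  0.5]
0.2282 [ 0.3 -6.3  1.7]
(np.float32(0.0038920925), array([0.683, 0.533]), array([0.479, 0.532]), array([0.581, 0.533])) 43.5
```

Rail contact felt (-6 N, well under 12). I'll back off and inspect.

```bash
python3 - <<'E'
from push import *
env.line_to([.568,.205,.022],rate=.08); env.line_to([.568,.17,.12],rate=.15)
env.line_to([.5,-.1,.25],rate=.25); 
d=shot('top','topD'); e=shot('side','sideD'); print(front(d),get_t(),get_ft_force())
for r in(185,250): print(d['frame'][r,222:244].astype(int).sum(1)//3)
A=cv2.resize(d['frame'][130:290,120:280],(400,400),interpolation=cv2.INTER_CUBIC); B=cv2.resize(e['frame'][140:260,190:350],(400,300),interpolation=cv2.INTER_CUBIC)
cv2.imwrite('pics/cD.png',np.hstack([A,cv2.copyMakeBorder(B,0,100,0,0,0)])[:,:,::-1])
E
```

```text
(np.float32(0.004211476), array([0.683, 0.533]), array([0.479, 0.535]), array([0.581, 0.534])) 46.2583 [0.54566605 0.01431309 0.4434149 ]
[ 42  42  44  62  85  71  57  80 113 138 155 161 149 114 107 109 111 112
 107  90  83 101]
[166 166 167 167 167 167 167 167 163 153 159 160 144 117 114 115 116 117
 114  92  91 111]
```

View pics/cD.png

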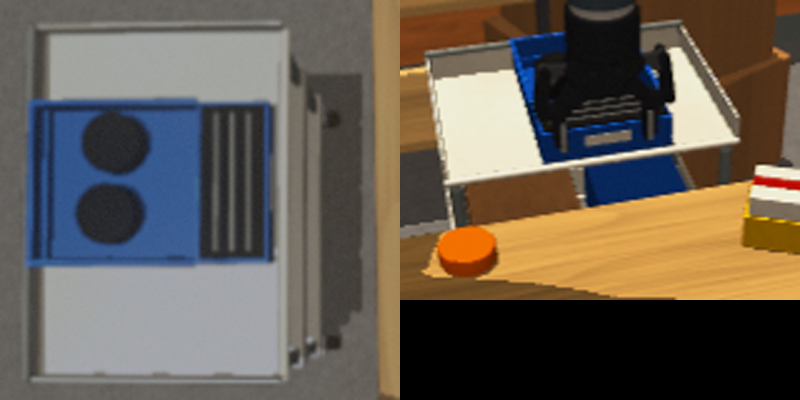

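From above, the tail (crop col 272) is clear of the lip (col ~278) and both stacks are in place. I'll verify heights by two-view triangulation with the arm out of the way.

```bash
python3 - <<'E'
from push import *
env.line_to([.4,-.25,.3],rate=.25)
d=shot('top','topE'); e=shot('side','sideE'); print(get_t())
A=cv2.resize(d['frame'][160:250,120:245],None,fx=3.15,fy=3.15,interpolation=cv2.INTER_CUBIC); B=cv2.resize(e['frame'][145:230,195:330],None,fx=3,fy=3,interpolation=cv2.INTER_CUBIC)
h=max(len(A),len(B)); p=lambda i:cv2.copyMakeBorder(i,0,h-len(i),0,0,0)
cv2.imwrite('pics/cE.png',np.hstack([p(A),p(B)])[:,:,::-1])
E
```

```text
47.2583
```

View pics/cE.png

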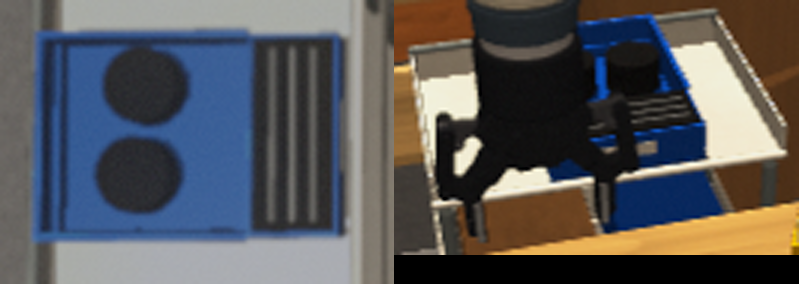

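```bash
python3 - <<'E'
from push import *
d=np.load('pics/topE.npz'); e=np.load('pics/sideE.npz')
def tri(u,v):
    P=[x['intrinsics']@x['world_to_cam'][:3] for x in(d,e)]
    q=[cv2.undistortPoints(np.array([[p]],float),x['intrinsics'],x['distortion'],P=x['intrinsics']).reshape(2,1) for p,x in((u,d),(v,e))]
    X=cv2.triangulatePoints(P[0],P[1],*q); return (X[:3]/X[3]).ravel().round(4)
A=lambda c,r:(120+c/3.15-.3,160+r/3.15-.3); B=lambda c,r:(195+(c-394)/3-.3,145+r/3-.3)
print('tail top +x',tri(A(344,35),B(703,122)),'nose top +x',tri(A(36,31),B(651,15)))
print('tail bottom +x side at deck',ray(e,[B(705,158)],-.009),'lip top near',ray(e,[B(705,163)],-.003))
# colour profile down side image through the tail at three columns
for c in (270,285,297):
    print(c,[(r,*e['frame'][r,c].tolist()) for r in range(192,208)])
# trolley displacement: lip columns at start vs now
a=np.load('pics/top0.npz')
for r in(160,260): print(a['frame'][r,229:238].sum(1)//3,d['frame'][r,229:238].sum(1)//3)
E
```

```text
tail top +x [0.6743 0.2304 0.048 ] nose top +x [0.6873 0.5387 0.0415]
tail bottom +x side at deck [[ 0.67921611  0.23464457 -0.009     ]] lip top near [[ 0.6733616   0.21539219 -0.003     ]]
270 [(192, 16, 15, 16), (193, 16, 14, 15), (194, 17, 17, 15), (195, 15, 14, 17), (196, 17, 17, 19), (197, 19, 17, 16), (198, 16, 15, 16), (199, 15, 15, 15), (200, 16, 17, 17), (201, 16, 15, 16), (202, 17, 16, 16), (203, 149, 147, 128), (204, 196, 179, 152), (205, 105, 98, 88), (206, 22, 44, 92), (207, 10, 41, 93)]
285 [(192, 10, 34, 77), (193, 8, 33, 76), (194, 8, 33, 76), (195, 8, 33, 75), (196, 7, 32, 75), (197, 6, 32, 74), (198, 6, 35, 85), (199, 5, 33, 78), (200, 226, 216, 194), (201, 241, 234, 210), (202, 179, 163, 137), (203, 76, 78, 87), (204, 16, 43, 92), (205, 9, 39, 92), (206, 5, 39, 92), (207, 7, 39, 92)]
297 [(192, 7, 32, 74), (193, 8, 33, 76), (194, 6, 31, 74), (195, 7, 32, 75), (196, 6, 33, 75), (197, 5, 25, 58), (198, 144, 139, 131), (199, 239, 237, 217), (200, 204, 188, 160), (201, 107, 98, 87), (202, 21, 44, 94), (203, 5, 38, 92), (204, 9, 39, 93), (205, 11, 41, 94), (206, 8, 39, 92), (207, 8, 39, 92)]
[168 164 151 158 167 158 121  76  59] [170 166 152 158 167 158 120  73  52]
[172 170 157 163 166 148 119 116 119] [174 169 157 162 167 149 118 117 122]
```

Side and top views put the tail just behind the lip, and the trolley hasn't moved. Image heights are only good to ~3 mm, so I'll probe the rest's height with a light touch: contact was at TCP z 0.061 with the tray on the table, so 0.052 is expected on the deck.

```bash
python3 - <<'E'
from push import *
env.line_to([.578,.275,.14],rate=.35,rotation=rot(-.01)); env.line_to([.578,.275,.068],rate=.12)
env.dwell(.1); b=np.array(get_ft_force()); z=.062; env.line_to([.578,.275,z],rate=.04)
while z>.0485:
    f=np.array(get_ft_force())-b
    if f[2]>4: break
    z-=.0007; env.line_to([.578,.275,z],rate=.03)
print(z,f.round(1),get_eef_pos(),get_moment(),get_t())
env.line_to([.578,.275,.1],rate=.15)
E
```

```text
0.05150000000000001 [-1.2 -0.5  5.5] [0.57803449 0.27499057 0.05208436] [-0.09035472  0.35526671  0.03839842] 53.9583
```

The rest is 8.9 mm lower than it was on the table, which is deck height. The tray is down behind the lip, so I'll retreat and hand in.

```bash
python3 - <<'E'
from push import *
env.line_to([.5,.05,.25],rate=.25); env.dwell(.3); print(get_t(), close_job())
E
```

```text
the job is handed in; nothing more can be done
56.0083 None
```

I handed the job in at 56 s with the tray flat on the trolley's deck between lip and rail and all four pucks still stacked; the trolley had not visibly rolled. The judge returned no verdict. On the way the tray yawed about 0.3 rad under one-finger pressing, and I squared it up with the push from behind.

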